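# Sign on with the key and hold the sprung key switch over

## Robot

A 7-joint arm with a two-finger parallel gripper is mounted at the origin on a cart in front of the work surface, level with it; the furniture and walls round the work are solid. World frame = base frame: x ahead of the robot, y to its left, z up, the work surface at z = 0. Lengths are in m, angles in rad, forces in N, time in s.
With the tool pointing down it reaches from about 0.425 to 0.95 m from the base axis. Payload 4.7 kg.
Tool frame: the origin (TCP) lies on the centre line of the jaws, within the pads' length; the fingertips stand 8 mm ahead of it and the grasp point (between the pads) lies 11 mm behind it; z points along the fingers, y is the line along which they close (so a half turn about z gives the same grasp; the last joint's range is limited). The gripper opens to 85 mm and grips with 20 to 120 N. Pads are 22 mm wide; open, the fingers measure 114 mm over their backs; the gripper's body (76 mm by 85 mm) begins 54 mm behind the grasp point. The pads swing forward as they close: fully open they stand 13 mm farther back than shut.
Start: joints at [-1.132, 0.469, -0.049, 1.532, 0.024, 1.141, -0.082], TCP at [0.304, 0.603, 0.239] pointing down, gripper open.
Joint ranges: [-2.59, 2.59], [-0.33, 1.99], [-1.39, 1.29], [0.1, 2.45], [-1.04, 4.18], [0.21, 1.99], [-2.66, 2.66]. Speed limits (rad/s): [2.57, 2.57, 3.14, 3.14, 3.14, 3.14, 3.14].

## Interface

Orientations are given as a 3x3 rotation matrix whose columns are the frame's x, y, z axes.
In Python, from rig import arm, imaging, status, command_gripper gives the robot as it stands (arm), with the cameras (imaging), the readings (status) and the gripper as plain functions. Calls block until the motion is done:
- arm.movep(position, orientation): joint-space move of the TCP to a pose.
- arm.move_l(position, attitude=None, feed=0.15, until_force=None): straight line of the TCP; attitude=None keeps the orientation; feed is the mean speed in m/s. With until_force (N) it stops when the force on the tool has changed by that much, and returns True; else False.
- arm.move_joints(angles): joint-space move.
- command_gripper(opening, newtons=None): finger opening in m; newtons is the grip in N (None keeps the last); returns when the fingers have stopped.
- arm.sleep(seconds).
- arm.inverse_kinematics(position, orientation): joint angles nearest the present ones, or None.
- status.sense(): the state.
- imaging.camera(name): name is "side" or "top" or "wrist"; returns the picture (420x560x3 uint8, red, green, blue); there is no depth.
- imaging.camera_params(name): a dict with "K" (3x3 intrinsics, pixels), "position" and "rotation" of the camera in the world; the wrist camera has in their place "tool_from_camera" (4x4, takes a point from camera to tool coordinates, whose origin is the TCP and whose axes are the flange's). Camera axes: x right, y down, z forward; pixel columns grow to the right and rows downward; lengths in m; the calibration is good to about 2 mm. A picture is of the moment at which its call begins: read the wrist's pose just before it. camera_params takes no time and is no camera call.
A pose or a line that the arm cannot do raises arm.Unreachable and nothing moves.
- arm.finish_job(): hands the job in; it is judged then, once.
The state is a dict: "time_s": time; "joint_pos": joint angles; "qd": joint speeds; "joint_efforts": joint torques, N m; "position": TCP position; "tcp_rot": TCP orientation; "wrist_force": force on the tool from outside, world axes, zero at the start; "ft_torque": the same for the moment, N m; "finger_gap": finger opening in m; "gripper_force": force on a finger pad.
Only numpy, scipy, OpenCV 4.12 (cv2) and the standard library are available. Lean on these libraries where they do the work, as an engineer would, in place of code of your own. Each camera call takes 0.05 s, during which the arm holds its last target. There are 200 camera calls.

## Task

Switch on the bench power box with its key: take the key by its black bow out of the stand, press the tip of its blade onto the small round contact on the box until the contact gives, then do the same on the large round contact. Then push the key fully home in the lock, working it past the sticky pins, turn it a quarter turn clockwise (seen from above) against the return spring, and finish while still gripping the key and holding it turned; do not let go. Leave the tape measure, the screwdriver and the spanner where they lie.

Things in the scene. Friction and masses are not known exactly. Their poses are not given: they have to be found in the camera images.
- key: Loose key, 0.06 to 0.13 kg, upright in the stand at the start (collar on the stand's top); same after a half turn about z. Origin on its axis at the underside of the steel collar (14 x 30 mm, z = 0 to 6), z up. Steel blade 6 (x) x 18 (y) mm, z = 0 down to -38, nose rounded 3 mm. Flat black bow 10 (x) x 36 (y) mm, z = 5 to 51: pinch it across x
- key_grip (a point): Point on the key's axis in the bow, 30 mm above the collar's underside and 68 mm above the blade's tip: a good place for the finger pads
- key_tip (a point): Lower end of the key's blade, on its axis
- key_stand: Fixed grey plastic block 56 x 56 mm on a 84 x 70 mm steel foot, top 50 mm above the table; origin at the centre of its underside, z up. A slot 9 (x) x 22 (y) mm through its middle holds the blade; the key's axes agree with the stand's. It is left or right of the table's middle, the power box on the other side
- power_box: Fixed grey steel box 100 (x) x 150 (y) mm, top 70 mm above the table, turned up to 20 degrees; origin at the centre of its underside, z up. The lock is in the middle of its top inside a raised steel ring (48 mm inner, 72 mm outer diameter, 3 mm high), a contact either side of it
- keyway (a point): Centre of the keyway's mouth, level with the box's top, axes as the box's. Keyway at rest 8 (x) x 20.5 (y) mm, 46 mm deep, 2 mm chamfer. Home: the key's collar lies on the mouth. Sticky sprung pins in its narrow ends, 14 and 26 mm down, resist the blade with 5 to 15 N; rocking about 1 mm along y helps
- key_switch (a joint): Angle of the lock barrel that holds the keyway, rad: 0 at rest, grows clockwise seen from above, stop at 1.57. A spring turns it back (about 0.08 N m per rad, 0.12 N m at a quarter turn). The blade has about 0.12 rad of play in the keyway
- small_contact (a joint): Travel of the small round steel contact (16 mm diameter), m: 0 up, 0.006 fully down, which takes 5 N; springs back
- small_contact_top (a point): Centre of the small contact's top face (up: 22 mm above the box's top), 18 mm to the box's -x and 56 mm to its +y side of the keyway's centre
- large_contact (a joint): Travel of the large round steel contact (28 mm diameter), m: 0 up, 0.006 fully down, which takes 5 N; springs back
- large_contact_top (a point): Centre of the large contact's top face (up: 22 mm above the box's top), 18 mm to the box's -x and 53 mm to its -y side of the keyway's centre
- tape_measure: Bystander: yellow tape measure 39 x 83 x 66 mm, loose; origin at the centre of its underside
- screwdriver_amber: Bystander: screwdriver with an amber handle, 188 mm long, 29 mm thick, loose; origin under its middle
- spanner_3: Bystander: combination spanner 179 mm long, 8 mm thick, loose; origin under its middle

How it is judged:
On the way, in this order (a step that is already met when the one before it is completed fails the run):
1. the key's tip presses the small contact down at least 2 mm (value of joint small_contact above 0.002 m and contact force between key and small_contact above 0.3 N and distance between key_tip and small_contact_top below 0.012 m), for 0.05 s.
2. then the key's tip presses the large contact down at least 2 mm (value of joint large_contact above 0.002 m and contact force between key and large_contact above 0.3 N and distance between key_tip and large_contact_top below 0.016 m), for 0.05 s.
3. the key is fully home in the keyway (within 4 mm), not yet turned (z of key_tip in the frame of keyway below -0.034 m and horizontal distance between key_tip and keyway below 0.004 m and angle between key's own z axis and vertical below 0.15 rad and value of joint key_switch below 0.5 rad), for 0.05 s.
At the end, for the whole second after the job is handed in: The key is home in the lock within 4 mm, upright within 0.15 rad, the barrel is held at 1.25 rad or more (a quarter turn less play and give), at rest, and the fingers still grip the key (value of joint key_switch above 1.25 rad and z of key_tip in the frame of keyway below -0.034 m and horizontal distance between key_tip and keyway below 0.004 m and angle between key's own z axis and vertical below 0.15 rad and contact force between the fingers and key above 2 N and angular speed of key below 0.5 rad/s); the arm keeps its last pose, push and grip.
It fails at once if a bystander (tape measure, screwdriver or spanner) moved more than 30 mm (distance of any of tape_measure, screwdriver_amber, spanner_3 from where it was at the start of the episode above 0.03 m).
It also fails if it takes over 54 s, if anything falls off the work surface, if the arm or the gripper's body presses on something with over 40 N, if the wrist force passes 120 N, or if a joint passes its speed limit or range.

## Working session

There is one attempt and no reset: what is moved stays moved. The work goes in short steps, each a Python script; the robot and the scene stay as the last script left them, time stands still between calls to the robot, and variables do not carry over. Pictures are saved under pics/ and viewed, at most 10 in all, crops included, and the job is handed in when it is done.

```bash
mkdir -p pics; ls
python3 - <<'E'
from rig import arm, imaging, status, command_gripper
import cv2,numpy as np
for n in ("top","side"):
    cv2.imwrite(f"pics/{n}0.png",imaging.camera(n)[:,:,::-1])
for n in ("top","side","wrist"):
    print(n,imaging.camera_params(n))
s=status.sense();print(s["time_s"],s["position"],s["tcp_rot"],s["finger_gap"])
E
```

```text
pics
rig.py
top {'K': array([[452.14930524,   0.        , 278.49962342],
       [  0.        , 452.14930524, 200.95531442],
       [  0.        ,   0.        ,   1.        ]]), 'position': array([0.34088442, 0.00372364, 1.20122077]), 'rotation': array([[ 0.02282019, -0.98139436,  0.19064195],
       [-0.99939519, -0.02739862, -0.0214143 ],
       [ 0.0262392 , -0.19003797, -0.98142604]])}
side {'K': array([[477.76512522,   0.        , 283.31920997],
       [  0.        , 477.76512522, 209.71747151],
       [  0.        ,   0.        ,   1.        ]]), 'position': array([0.61429199, 1.02414181, 0.72033903]), 'rotation': array([[-0.99861287,  0.00754505, -0.05210967],
       [ 0.04828563,  0.5258798 , -0.84918722],
       [ 0.02099626, -0.85052543, -0.52551466]])}
wrist {'K': array([[325.74869249,   0.        , 282.23471904],
       [  0.        , 325.74869249, 210.85296242],
       [  0.        ,   0.        ,   1.        ]]), 'tool_from_camera': array([[-5.32511095e-04, -9.65333703e-01, -2.61018309e-01,
         6.61448214e-02],
       [ 9.99999830e-01, -4.51879298e-04, -3.68926948e-04,
         8.63010525e-04],
       [ 2.38188847e-04, -2.61018461e-01,  9.65333780e-01,
        -1.34941064e-01],
       [ 0.00000000e+00,  0.00000000e+00,  0.00000000e+00,
         1.00000000e+00]])}
0.1 [0.30409713 0.60204932 0.23836008] [[-8.92593064e-01  4.50862573e-01 -7.49664729e-04]
 [ 4.50863193e-01  8.92591626e-01 -1.60309536e-03]
 [-5.36312400e-05 -1.76890804e-03 -9.99998434e-01]] 0.08542333263567359
```

View pics/top0.png

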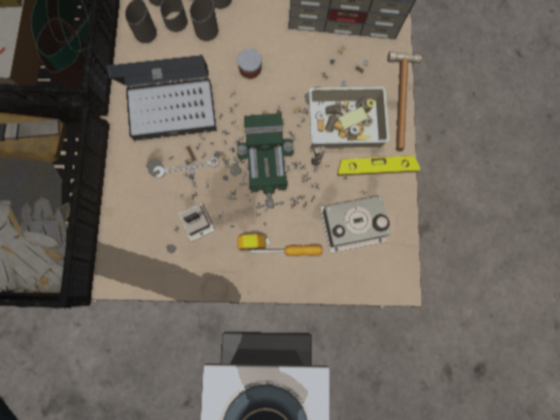

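View pics/side0.png

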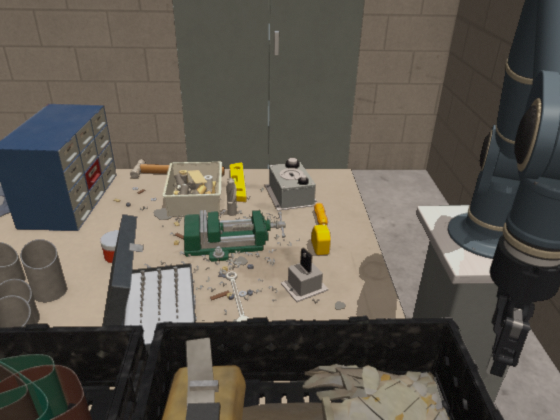

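The top view shows the stand with key at about (196,221). The box is at about (358,219), with its small contact at (339,231) and its large one at (381,222). The side view agrees: key at (306,260), box at (292,178). Next I'll take closer wrist views.

```bash
cat > h.py <<'E'
from rig import arm, imaging, status, command_gripper
import cv2,numpy as np
def ray(n,uv,pose=None):
    p=imaging.camera_params(n); d=np.linalg.inv(p["K"])@[uv[0],uv[1],1.]
    if n=="wrist":
        R,t=np.array(pose[1]),np.array(pose[0]); T=p["tool_from_camera"]
        return R@T[:3,3]+t, R@T[:3,:3]@d
    return p["position"],p["rotation"]@d
def onz(n,uv,z,pose=None):
    o,d=ray(n,uv,pose); return o+d*(z-o[2])/d[2]
def two(rays):
    A=[];b=[]
    for o,d in rays:
        d=d/np.linalg.norm(d);M=np.eye(3)-np.outer(d,d);A.append(M);b.append(M@o)
    return np.linalg.lstsq(np.vstack(A),np.hstack(b),rcond=None)[0]
def down(a):  # tool z down, tool x axis at world angle a
    c,s=np.cos(a),np.sin(a)
    return np.array([[c,s,0],[s,-c,0],[0,0,-1.]])
def snap(name):
    s=status.sense(); im=imaging.camera("wrist"); np.savez("pics/"+name+".npz",p=s["position"],R=s["tcp_rot"])
    cv2.imwrite("pics/"+name+".png",im[:,:,::-1]); return im
E
python3 - <<'E'
from h import *
S=onz("top",(196,221),.05); K=onz("top",(358,219),.07)
print(S,K,onz("top",(339,231),.092),onz("top",(381,222),.092))
print(two([ray("top",(193,217)),ray("side",(306,257))]))
for a in (np.pi,):
    R=down(a)
    for P,n in ((S,"ws"),(K,"wb")):
        arm.movep([P[0]-.03,P[1],.30],R); arm.sleep(.3); snap(n); s=status.sense(); print(s["time_s"],s["joint_pos"],s["position"])
E
python3 -c "
import cv2,numpy as np
a=[cv2.resize(cv2.imread(f'pics/{n}.png'),(400,300)) for n in('ws','wb')]
cv2.imwrite('pics/two.png',np.hstack(a))"
```

```text
[0.5063628  0.18858978 0.05      ] [ 0.51956391 -0.22407162  0.07      ] [ 0.48476127 -0.17204208  0.092     ] [ 0.51007245 -0.27715107  0.092     ]
[0.51116346 0.19141228 0.08273573]
2.1083 [-0.51784524  0.1489901   0.06546074  1.83674986 -0.0106077   1.15644389
  1.12264106] [0.47628945 0.18897187 0.29985521]
3.9833 [-0.01369984  0.19705657  0.43016207  1.79889119 -0.08904085  1.16465859
  2.01604471] [ 0.48976378 -0.22362444  0.29999381]
```

View pics/two.png

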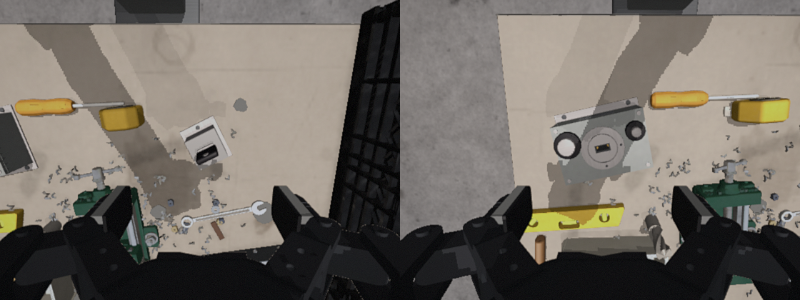

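The wrist views show the stand and key at about (287,200) in full-frame pixels. In the other view the lock is at (283,206), the large contact at (233,204) and the small one at (329,182). I'll enlarge both.

```bash
python3 -c "
import cv2,numpy as np
a=cv2.imread('pics/ws.png')[150:250,240:340];b=cv2.imread('pics/wb.png')[130:260,210:360]
a=cv2.resize(a,None,fx=4,fy=4,interpolation=2);b=cv2.resize(b,None,fx=2.6,fy=3.0769,interpolation=2)
cv2.imwrite('pics/zoom.png',np.hstack([a,cv2.resize(b,(400,400))]))"
```

```text
(no output)
```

View pics/zoom.png

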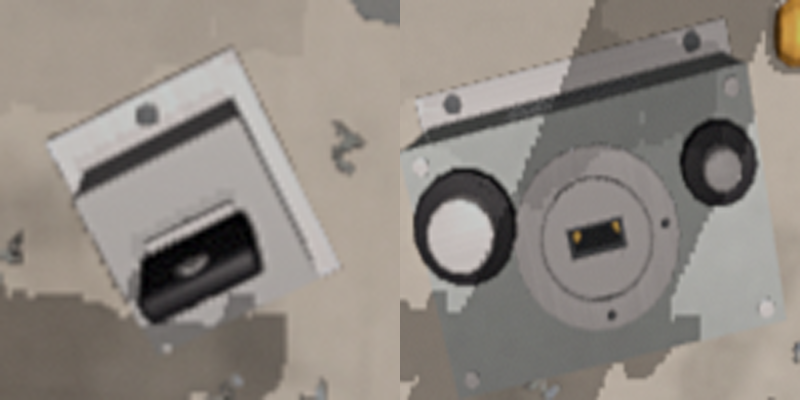

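Run:
```python
from h import *
d=np.load("pics/ws.npz");ps=(d["p"],d["R"]);d=np.load("pics/wb.npz");pb=(d["p"],d["R"])
L=lambda x,y:(240+x/4,150+y/4)
c=[onz("wrist",L(*q),.05,ps) for q in((77,197),(240,115),(315,265))]
print("stand c",(c[0]+c[2])/2,"edges",np.linalg.norm(c[1]-c[0]),np.linalg.norm(c[2]-c[1]),"yaws",[np.degrees(np.arctan2(*(v[[1,0]]))) for v in (c[1]-c[0],c[2]-c[1])])
t=[onz("wrist",L(*q),.101,ps) for q in((140,290),(245,250),(155,322),(262,270))]
print("bow c",np.mean(t,0),np.round(t,4).tolist())
B=lambda x,y:(210+(x-400)/2.6667,130+y/3.0769)
k=onz("wrist",B(597,237),.07,pb);s=onz("wrist",B(722,170),.092,pb);l=onz("wrist",B(461,235),.092,pb)
print(k,s,l,"s-l",np.linalg.norm(s-l)," s-k",np.linalg.norm((s-k)[:2]),np.hypot(.018,.056),"l-k",np.linalg.norm((l-k)[:2]),np.hypot(.018,.053))
y=np.arctan2(*((s-l)[[1,0]])) -np.pi/2;print("box yaw",np.degrees(y))
for i,a in enumerate((y+np.pi,y)):
    try:
        R=down(a); arm.movep([*(k[:2]+0.0*R[:2,0]),.21],R); arm.sleep(.3); snap(f"b{i}"); q=status.sense();print(q["time_s"],q["joint_pos"])
    except arm.Unreachable as e: print(i,e)
h=[cv2.resize(cv2.imread(f"pics/b{i}.png")[100:300,180:380],(400,400),interpolation=2) for i in (0,1)]
cv2.imwrite("pics/bb.png",np.hstack(h))
```

```text
stand c [0.51060854 0.19828477 0.05      ] edges 0.055067917430347064 0.05218592677137312 yaws [np.float64(117.1087678511898), np.float64(27.035040912829945)]
bow c [0.511703   0.19819836 0.101     ] [[0.5136, 0.1821, 0.101], [0.5025, 0.21, 0.101], [0.5227, 0.1861, 0.101], [0.508, 0.2146, 0.101]]
[ 0.51812933 -0.2207861   0.07      ] [ 0.48841454 -0.17089333  0.092     ] [ 0.51177933 -0.27630466  0.092     ] s-l 0.1079697337186683  s-k 0.058071141348155275 0.05882176467941097 l-k 0.0558805291962231 0.055973207876626116
box yaw 12.497749854511946
4.8 [ 0.02328832  0.32282231  0.38391757  1.8544782  -0.14330041  0.98866523
  2.25643121]
5.4 [ 0.02342445  0.3248366   0.38341619  1.85537103 -0.14337611  0.98838145
  2.25673712]
```

View pics/bb.png

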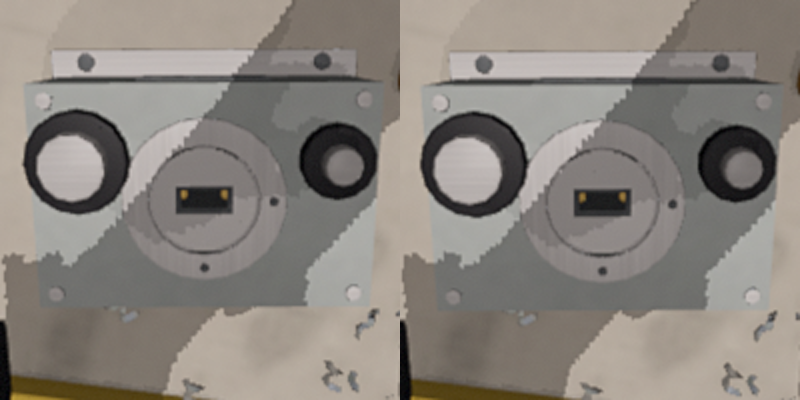

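The second view did not flip: movep took the equivalent pose, so both views show the keyway at about (282,200) in full-frame pixels. I'll flip by joint 7 so that calibration bias averages out.

Run:
```python
from h import *
q=np.array(status.sense()["joint_pos"]); q[6]-=np.pi
arm.move_joints(q); arm.sleep(.3); snap("b2"); print(status.sense()["time_s"])
a=cv2.resize(cv2.imread("pics/b2.png")[100:300,180:380],(400,400),interpolation=2)
S=np.radians(117.0+0); R=down(S)
arm.movep([.511-.0*R[0,0],.198,.22],R); arm.sleep(.3); snap("s1"); q=status.sense();print(q["time_s"],q["joint_pos"],q["position"])
b=cv2.resize(cv2.imread("pics/s1.png")[100:300,180:380],(400,400),interpolation=2)
cv2.imwrite("pics/bs.png",np.hstack([a,b]))
```

```text
8.4
10.3 [-0.371258    0.28422728 -0.09110793  1.85636573  0.03037211  1.0023885
 -0.00478601] [0.51117705 0.19754699 0.21996229]
```

View pics/bs.png

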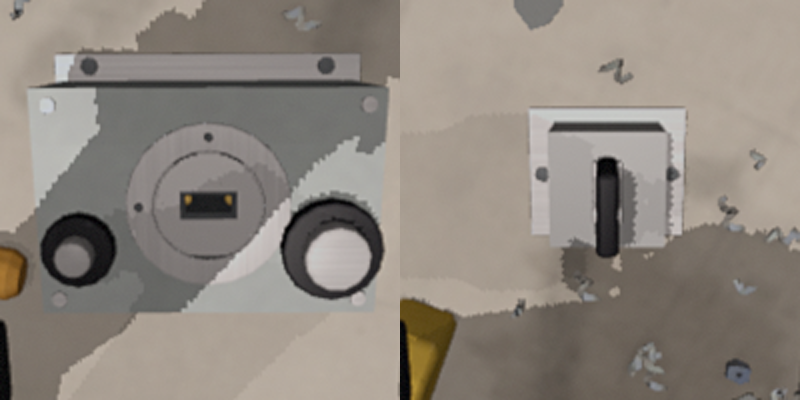

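In the flipped box view the keyway is at (209,205), the small contact at (74,257) and the large one at (338,260), all in crop pixels. In the stand view the block's top spans (149,131) to (266,246), square to the image, and the bow is centred at x=207. Now I'll average the box views.

Run:
```python
from h import *
def P(n): d=np.load(f"pics/{n}.npz");return d["p"],d["R"]
W=lambda n,x,y,z:onz("wrist",(180+x/2,100+y/2),z,P(n))
res=[]
for n,k,s,l in(("b0",(204,200),(344,165),(70,168)),("b1",(202,203.5),(341,168),(68,171)),("b2",(209,205.5),(74,257),(338,260))):
    k=W(n,*k,.07);s=W(n,*s,.092);l=W(n,*l,.092)
    src=np.array([[0,0],[-.018,.056],[-.018,-.053]]);dst=np.array([k,s,l])[:,:2]
    H=src-src.mean(0);G=dst-dst.mean(0)
    y=np.arctan2((H[:,0]*G[:,1]-H[:,1]*G[:,0]).sum(),(H*G).sum())
    c,q=np.cos(y),np.sin(y);Ry=np.array([[c,-q],[q,c]]);t=dst.mean(0)-Ry@src.mean(0)
    print(n,k[:2],"yaw",np.degrees(y),"t",t,"resid mm",((dst-(src@Ry.T+t))*1e3).round(1).tolist())
c=[W("s1",*q,.05) for q in((149,131),(264,131),(267,247),(148,245))]
print("stand",np.mean(c,0),[np.linalg.norm(c[i]-c[i-1]) for i in range(4)], np.degrees(np.arctan2(*(c[1]-c[0])[[1,0]])))
```

```text
b0 [ 0.51741022 -0.22137935] yaw 13.08682923270501 t [ 0.51688307 -0.22157063] resid mm [[0.5, 0.2], [-0.2, -0.4], [-0.3, 0.2]]
b1 [ 0.51778866 -0.2214322 ] yaw 13.142009180265916 t [ 0.51715419 -0.2217386 ] resid mm [[0.6, 0.3], [-0.1, -0.9], [-0.5, 0.6]]
b2 [ 0.518164   -0.22331724] yaw 11.811060680127165 t [ 0.51892312 -0.22341877] resid mm [[-0.8, 0.1], [0.5, -0.6], [0.2, 0.5]]
stand [0.51280545 0.19805171 0.05      ] [np.float64(0.055735790598995374), np.float64(0.053724930332738736), np.float64(0.056807302087843556), np.float64(0.05828551678549136)] 26.89327793689268
```

Run:
```python
from h import *
R=down(np.radians(117.0))
command_gripper(.05)
arm.move_l([.5119,.1981,.12],R,feed=.15)
arm.move_l([.5119,.1981,.069],feed=.08)
command_gripper(0.0,100); arm.sleep(.2)
s=status.sense();print(s["time_s"],s["finger_gap"],s["gripper_force"],s["wrist_force"],s["position"])
arm.move_l([.5119,.1981,.17],feed=.12)
s=status.sense();print(s["time_s"],s["finger_gap"],s["gripper_force"],s["wrist_force"],s["position"])
# hover over small contact
y=np.radians(12.5);c,q=np.cos(y),np.sin(y);B=np.array([[c,-q],[q,c]]);K=np.array([.518,-.2225])
Rb=down(y+np.pi/2)
p=K+B@[-.018,.056]
arm.movep([*p,.21],Rb); arm.sleep(.3); snap("k1")
cv2.imwrite("pics/k1s.png",imaging.camera("side")[:,:,::-1])
s=status.sense();print(s["time_s"],s["joint_pos"],s["position"],p,s["finger_gap"],s["wrist_force"])
h=[cv2.resize(cv2.imread("pics/k1.png"),(480,360)),cv2.resize(cv2.imread("pics/k1s.png")[100:220,240:340],(300,360),interpolation=2)]
cv2.imwrite("pics/k1v.png",np.hstack(h))
```

```text
12.9917 0.009022475857738167 97.60394096374512 [-1.00045005 -0.3667297   5.80704741] [0.51221904 0.19825128 0.06958784]
13.9833 0.008636637696332697 97.32887864112854 [-1.33240771  1.13194858  0.61778616] [0.51128344 0.19779204 0.16913229]
15.775 [ 0.15648889  0.24138806  0.11778357  1.9436471  -0.03438861  0.95856319
  0.50961077] [ 0.48844385 -0.17132454  0.20994082] [ 0.48830605 -0.17172334] 0.009099623314650036 [-0.11443524  0.42832613 -1.00861038]
```

View pics/k1v.png

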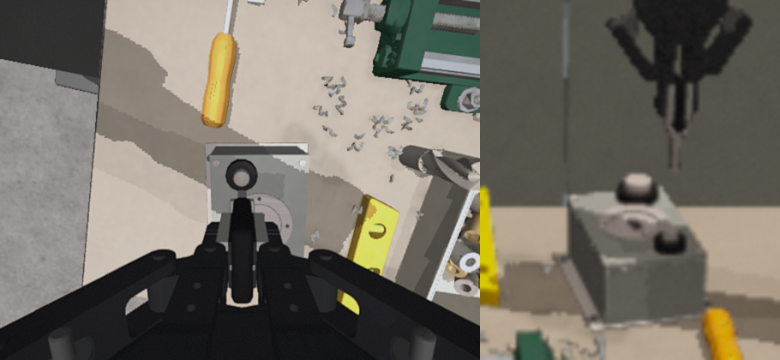

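The key hangs upright in the fingers, with its tip above the small contact (240,180 in the left half). I'll press both contacts.

```bash
cat >> h.py <<'E'
y0=np.radians(12.5);c0,q0=np.cos(y0),np.sin(y0);B=np.array([[c0,-q0],[q0,c0]]);K=np.array([.518,-.2225])
def pt(x,y): return K+B@[x,y+.001]   # key sits ~1 mm to tool -x
Rb=down(y0+np.pi/2)
E
python3 - <<'E'
from h import *
for v in ((-.018,.056),(-.018,-.053)):
    p=pt(*v)
    arm.move_l([*p,.175],Rb,feed=.2)
    arm.move_l([*p,.158],Rb,feed=.1); f0=status.sense()["wrist_force"]
    hit=arm.move_l([*p,.1425],Rb,feed=.02,until_force=8); arm.sleep(.25)
    s=status.sense();print(s["time_s"],hit,s["position"],p,s["wrist_force"]-f0,s["finger_gap"])
    arm.move_l([*p,.175],Rb,feed=.15)
p=pt(0,0); arm.move_l([*p,.15],Rb,feed=.15); arm.sleep(.2); snap("k2"); s=status.sense();print(s["time_s"],s["position"])
cv2.imwrite("pics/k2v.png",cv2.resize(cv2.imread("pics/k2.png")[150:350,180:380],(600,600),interpolation=2))
E
```

```text
17.4167 True [ 0.48834142 -0.17083898  0.1433695 ] [ 0.48808961 -0.17074704] [-0.93822755 -0.44862926  6.21743953] 0.008675507154770445
19.7917 True [ 0.51191007 -0.27726641  0.14336944] [ 0.51168153 -0.27716331] [-0.96290907 -0.12847731  6.36772826] 0.008997916985792527
20.9667 [ 0.51777042 -0.222786    0.1504091 ]
```

View pics/k2v.png

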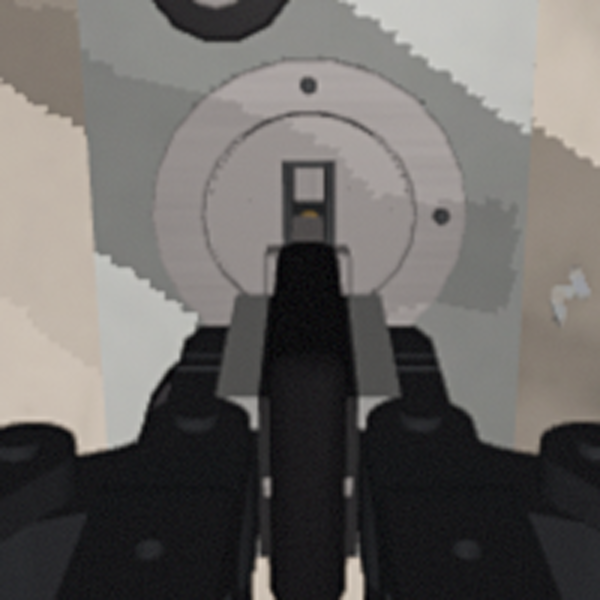

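Run:
```python
from h import *
p=imaging.camera_params("wrist");T=np.linalg.inv(p["tool_from_camera"])
d=np.load("pics/k2.npz")
def pr(x):
    c=p["K"]@(T@np.r_[x,1])[:3]; u=c[:2]/c[2]; return ((u-[180,150])*3).round(0)
for x in (.008,-.010):
    for z in(.0575,.0545,.0195,.0135): print("key x,z",x,z,pr([x,0,z]))
for yb in (.01225,-.01225,.01025):
    w=np.r_[K+B@[0,yb],.07]; print("kw",yb,pr(d["R"].T@(w-d["p"])))
```

```text
key x,z 0.008 0.0575 [305. 214.]
key x,z 0.008 0.0545 [305. 218.]
key x,z 0.008 0.0195 [305. 280.]
key x,z 0.008 0.0135 [305. 293.]
key x,z -0.01 0.0575 [305. 296.]
key x,z -0.01 0.0545 [305. 301.]
key x,z -0.01 0.0195 [305. 377.]
key x,z -0.01 0.0135 [305. 394.]
kw 0.01225 [307. 164.]
kw -0.01225 [307. 266.]
kw 0.01025 [307. 173.]
```

Run:
```python
from h import *
p=pt(0,.0005); arm.move_l([*p,.14],Rb,feed=.05); arm.sleep(.4)
s=status.sense();f0=s["wrist_force"];print(s["time_s"],s["position"],p)
hit=arm.move_l([*p,.1155],Rb,feed=.03,until_force=10); arm.sleep(.1)
s=status.sense();print(s["time_s"],hit,s["position"],(s["wrist_force"]-f0).round(1),s["ft_torque"],s["finger_gap"])
```

```text
21.7167 [ 0.517736   -0.22106187  0.14012972] [ 0.51767534 -0.22103556]
22.7833 False [ 0.51786166 -0.22108723  0.11575689] [-0.1  0.6  0.3] [-0.03273491  0.0203514   0.02771261] 0.008673253379855755
```

The blade is 12 mm into the keyway without touching. Next I'll work it past the pins.

Run:
```python
from h import *
f0=status.sense()["wrist_force"]; z=.1155; sg=1; n=0
while n<24:
    s=status.sense(); zt=max(s["position"][2]-.004,.0885); sg=-sg; n+=1
    p=pt(0,.0005+sg*.001)
    hit=arm.move_l([*p,zt],Rb,feed=.03,until_force=22)
    s=status.sense();f=(s["wrist_force"]-f0).round(1);print(round(s["time_s"],2),hit,s["position"][2].round(4),f)
    if s["position"][2]<.0905 and f[2]>8 or s["time_s"]>36 or zt<=.0885: break
```

```text
23.06 False 0.1121 [1.  0.7 2.8]
23.35 False 0.108 [ 3.  -2.1 -2.6]
23.65 False 0.1034 [ 2.2  1.  -2.8]
23.97 False 0.0997 [ 3.  -1.   0.9]
24.26 False 0.0955 [2.5 1.5 0.4]
24.56 False 0.0916 [ 3.9 -2.3 -1.1]
24.78 True 0.0896 [-0.3 -0.2  4.6]
```

Run:
```python
from h import *
Kc=K+B@[0,.0005]; f0=None
def go(th,feed=.02):
    R=down(y0+np.pi/2-th); arm.move_l([*(Kc+.001*R[:2,0]),.0885],R,feed=feed)
go(0); arm.sleep(.3)
def rep(th):
    s=status.sense(); x=s["tcp_rot"][:2,0]; print(round(s["time_s"],2),th,"act",round(y0+np.pi/2-np.arctan2(x[1],x[0]),3),s["position"].round(4),s["wrist_force"].round(1),"Mz",s["ft_torque"].round(2),round(s["finger_gap"],4),round(s["gripper_force"],0),s["joint_pos"][6].round(2))
rep(0)
for th in np.r_[np.arange(.2,1.61,.2),1.66]:
    t=status.sense()["time_s"]; go(th); rep(round(th,2))
    if status.sense()["time_s"]>44: break
arm.sleep(.5); rep("end")
```

```text
25.38 0 act 0.0 [ 0.5183 -0.2214  0.0896] [ 1.5 -0.3  6.8] Mz [-0.   -0.41 -0.03] 0.0086 99.0 0.62
25.73 0.2 act 0.2 [ 0.5185 -0.2215  0.0896] [ 2.  -1.   7.6] Mz [-0.07 -0.36  0.04] 0.0087 99.0 0.45
26.08 0.4 act 0.4 [ 0.5186 -0.2216  0.0896] [ 1.7 -1.7  7.7] Mz [-0.17 -0.41 -0.04] 0.0091 99.0 0.29
26.43 0.6 act 0.6 [ 0.5187 -0.2218  0.0896] [ 1.1 -1.1  7.7] Mz [-0.23 -0.34  0.06] 0.0089 99.0 0.12
26.78 0.8 act 0.8 [ 0.5188 -0.2219  0.0895] [ 0.9 -2.1  7.5] Mz [-0.23 -0.26  0.02] 0.0092 99.0 -0.05
27.13 1.0 act 1.0 [ 0.5188 -0.2221  0.0895] [ 0.4 -1.4  8.5] Mz [-0.28 -0.2   0.03] 0.0089 99.0 -0.21
27.48 1.2 act 1.2 [ 0.5188 -0.2223  0.0896] [ 0.1 -0.8  7.7] Mz [-0.25 -0.19  0.08] 0.0087 99.0 -0.38
27.83 1.4 act 1.4 [ 0.5188 -0.2224  0.0895] [ 1.2 -0.8  8.8] Mz [-0.25 -0.11  0.05] 0.0089 99.0 -0.54
28.18 1.6 act 1.6 [ 0.5188 -0.2225  0.0896] [ 0.3 -0.4  9.5] Mz [-0.2  -0.05  0.12] 0.0088 100.0 -0.7
28.43 1.66 act 1.66 [ 0.5187 -0.2223  0.0895] [ 0.1  0.5 10.2] Mz [0.01 0.03 0.09] 0.0088 100.0 -0.75
28.93 end act 1.66 [ 0.5187 -0.2223  0.0896] [0.1 0.5 9.1] Mz [ 0.02 -0.01  0.11] 0.0084 100.0 -0.75
```

Run:
```python
from h import *
Kc=K+B@[0,.0005]
for th in (1.70,1.74):
    R=down(y0+np.pi/2-th); arm.move_l([*(Kc+.001*R[:2,0]),.0885],R,feed=.02); arm.sleep(.3)
    m=[status.sense() for _ in range(1)][0]; print(th,m["time_s"],m["wrist_force"].round(1),m["ft_torque"].round(2),m["position"].round(4),m["finger_gap"])
    if abs(m["ft_torque"][2])>.4: break
snap("end")
cv2.imwrite("pics/endv.png",cv2.resize(cv2.imread("pics/end.png")[150:350,180:380],(600,600),interpolation=2))
```

```text
1.7 29.4833 [ 0.2  0.2 10.7] [ 0.01 -0.03  0.15] [ 0.5187 -0.2223  0.0895] 0.008954561285298663
1.74 30.0333 [-0.5 -0.4 10. ] [-0.07  0.07  0.56] [ 0.5187 -0.2223  0.0895] 0.00883222515255554
```

View pics/endv.png

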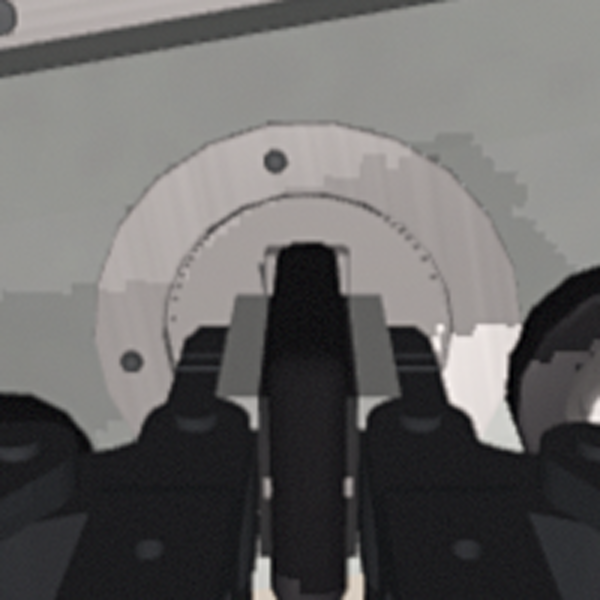

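The key sits home in the lock (collar at (308,250) on the barrel face) and is turned. The moment rose from 0.15 to 0.56 N m, so the barrel is against its stop. I'm handing in.

```bash
python3 -c "
from rig import arm, imaging, status, command_gripper
print(arm.finish_job())"
```

```text
the job is handed in; nothing more can be done
None
```

The job is handed in with the key fully home, turned clockwise to the barrel's stop and still gripped, after pressing the small and then the large contact fully down; no verdict came back.

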